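# Tare the balance under the film canister

## Task

Two like balances stand on the ringing bench: tare the one that has the film canister on its pan. With the fingertips, gently press its large round power key down and let it come up again, then press its long tare key down, hold it down for two seconds, let go and draw clear. Leave its small square key, both pans and what stands on them, the second balance and everything else on the bench alone.

Things in the scene. Friction and masses are not known exactly. Their poses are not given: they have to be found in the camera images.
- balance: White balance with the film canister on its pan, fixed, 240 (x) x 190 mm (y). Origin under its centre at bench height, z up; its -x front faces the robot within 0.3 rad. The front deck, 45 mm above the bench, has three keys in a row at x = -88 mm, y = -58, 0 and 58 mm (which is where varies) and a dark display behind them. A like balance, other_balance, stands beside it.
- balance_pan: Square steel weighing pan of the balance, 125 x 125 mm, fixed, flat top 75 mm above the bench. Origin 13 mm below its top, at its centre, 45 mm behind (+x of) the balance's centre.
- other_balance: The second balance, the same shape, size and axes; the steel weight stands on its pan. To be left alone.
- other_balance_pan: The second balance's pan, like balance_pan.
- tare_key (a joint): Tare key of the balance: the only long key, a black bar 16 mm (x) by 36 mm (y). Joint value: depth pressed, 0 at rest, 0.006 (6 mm) fully down; a spring pushes it back up, about 1.4 N to start it and 4.7 N to hold it fully down.
- tare_key_top (a point): Centre of the key's flat top; z up, axes parallel to the balance's. At rest 54 mm above the bench (9 mm above the deck); it goes down with the key.
- power_key (a joint): Power key of the balance: the only round key, black, 26 mm in diameter. Joint value: depth pressed, 0 at rest, 0.006 (6 mm) fully down; a spring pushes it back up, about 1.4 N to start it and 4.7 N to hold it fully down.
- power_key_top (a point): Centre of the key's flat top; z up, axes parallel to the balance's. At rest 54 mm above the bench (9 mm above the deck); it goes down with the key.
- unit_key (a joint): Unit key of the balance: the small square key, black, 13 x 13 mm. To be left alone. Joint value: depth pressed, 0 at rest, 0.006 (6 mm) fully down; a spring pushes it back up, about 1.4 N to start it and 4.7 N to hold it fully down.
- other_tare_key (a joint): The second balance's long bar key. To be left alone.
- other_power_key (a joint): The second balance's round key. To be left alone.
- other_unit_key (a joint): The second balance's square key. To be left alone.
- canister: Open black film canister, 33 mm in diameter, 50 mm tall, 30 g, loose and upright on the pan of the balance (rim 125 mm above the bench). Origin at the centre of its underside.
- weight: Steel knobbed check weight, 38 mm in diameter, 60 mm tall, loose on the second balance's pan (top 135 mm above the bench). Origin at the centre of its underside.
- bench_canister: A like canister standing on the bench, about 55 mm in front of the balance. Origin at the centre of its underside.
- far_canister: A like canister standing on the bench to the robot's left. Origin at the centre of its underside.
- ring_post: Post with metal leg rings on a round wooden foot 50 mm in diameter, 60 mm tall, loose, on the bench about 55 mm in front of the second balance. Origin at the centre of its underside.
- pliers: Red-handled pliers lying on the bench to the robot's right, 180 mm long (y), 62 mm wide, 14 mm thick. Origin near the pivot, at bench height.
- ruler: Aluminium ruler lying on the bench, 200 (x) x 30 x 5 mm. Origin at the centre of its underside.
- jar: Small closed jar, 52 mm in diameter, 65 mm tall, on the bench to the robot's left. Origin at the centre of its underside.

How it is judged:
On the way, in this order (a step that is already met when the one before it is completed fails the run):
1. the round power key of the balance with the canister is pressed down by the fingers (value of joint power_key above 0.004 m and contact force between the fingers and power_key above 0.3 N and value of joint tare_key below 0.002 m), for 0.1 s.
2. the power key has come up again (value of joint power_key below 0.0015 m), for 0.1 s.
3. the long tare key is held down by the fingers for at least a second (value of joint tare_key above 0.0038 m and contact force between the fingers and tare_key above 0.3 N and value of joint power_key below 0.002 m), for 1 s.
4. the tare key has come up again (value of joint tare_key below 0.0015 m), for 0.1 s.
At the end, for the whole second after the job is handed in: All keys are up again (less than 1.5 mm down); the canister on its pan, the weight on the other pan and every loose thing on the bench are upright as they were, within 8 mm of where they began, the canister at rest (value of joint each of power_key, tare_key, unit_key, other_tare_key, other_power_key, other_unit_key below 0.0015 m and distance of each of canister, weight, bench_canister, far_canister, ring_post, pliers, ruler, jar from where it was at the start of the episode below 0.008 m and angle between each of canister, weight, bench_canister, far_canister, ring_post, pliers, ruler, jar's own z axis and vertical below 0.1 rad and linear speed of canister below 0.02 m/s); the robot touches nothing.
It fails at once if a key that is not asked for is pressed more than 2 mm (value of joint any of unit_key, other_tare_key, other_power_key, other_unit_key above 0.002 m).
It fails at once if a key is pressed harder than 20 N (contact force between any of the arm, the fingers and power_key above 20 N or contact force between any of the arm, the fingers and tare_key above 20 N).
It fails at once if the robot leans on a pan, on the balance's housing or on the second balance (over 2 N) (contact force between any of the fingers, the arm and balance above 2 N or contact force between any of the fingers, the arm and other_balance above 2 N).
It fails at once if the canister or the weight on a pan, or a loose thing on the bench, is lifted, shifted more than 8 mm or tipped ((distance of canister from where it was at the start of the episode above 0.008 m or angle between canister's own z axis and vertical above 0.2 rad) or (distance of weight from where it was at the start of the episode above 0.008 m or angle between weight's own z axis and vertical above 0.2 rad) or (distance of bench_canister from where it was at the start of the episode above 0.008 m or angle between bench_canister's own z axis and vertical above 0.2 rad) or (distance of far_canister from where it was at the start of the episode above 0.008 m or angle between far_canister's own z axis and vertical above 0.2 rad) or (distance of ring_post from where it was at the start of the episode above 0.008 m or angle between ring_post's own z axis and vertical above 0.2 rad) or (distance of pliers from where it was at the start of the episode above 0.008 m or angle between pliers's own z axis and vertical above 0.2 rad) or (distance of ruler from where it was at the start of the episode above 0.008 m or angle between ruler's own z axis and vertical above 0.2 rad) or (distance of jar from where it was at the start of the episode above 0.008 m or angle between jar's own z axis and vertical above 0.2 rad)).
It also fails if it takes over 48 s, if anything falls off the work surface, if the arm or the gripper's body presses on something with over 40 N, if the wrist force passes 120 N, or if a joint passes its speed limit or range.

## Robot

A 6-joint arm with a two-finger parallel gripper is mounted at the origin on the work surface. World frame = base frame: x ahead of the robot, y to its left, z up, the work surface at z = 0. Lengths are in m, angles in rad, forces in N, time in s.
With the tool pointing down it reaches from about 0.2 to 0.875 m from the base axis. Payload 3.4 kg.
Tool frame: the origin (TCP) lies midway between the tips of the shut fingers; the grasp point (between the pads) lies 19 mm behind it (manip.grip_point_offset is the distance from the TCP to the grasp point, in m); z points along the fingers, y is the direction in which the jaws open and shut (so a half turn about z gives the same grasp; the last joint's range is limited). The gripper opens to 94 mm and grips with 3 to 60 N. Pads are 16 mm wide; open, the fingers measure 119 mm over their backs; the gripper's body (75 mm by 177 mm) begins 78 mm behind the grasp point.
Start: joints at [1.107, 0.276, 1.505, -0, 1.361, -0.121], TCP at [0.193, 0.542, 0.205] pointing down, gripper open.
Joint ranges: [-2.89, 2.89], [-0.75, 2.08], [0.22, 2.7], [-1.18, 4.32], [0.11, 2.71], [-2.7, 2.7]. Speed limits (rad/s): [2.57, 2.57, 3.14, 3.14, 3.14, 3.14].

## Interface

Orientations are given as a rotation vector (axis times angle).
In Python, from bench import get_obs, eyes, manip gives the robot as it stands.
- The arm moves only by the shell command python3 -m pendant 'ROWS' [FORCE]. ROWS is JSON, a list of rows, each a list of 3 entries, a list of its own where there are three numbers: the shift along the tool's x, y, z in cm, then the turn about the tool's z in degrees, then the opening, from 0 (shut) to 1 (fully open). A call has exactly 5 rows; each row is the pose to reach, as a shift and turn from the pose commanded when the call began, along the tool's axes at that moment; what a row does not reach only later rows make up. A row lasts 1/10 s, in which the tool goes at most 50 mm and 8.59 degrees, less where a joint would pass 70% of its speed; a pose out of reach is approached as far as the arm can. A call with a gripper value outside its range is refused whole. The fingers move at their own pace and stop on an object; FORCE is the grip in N (left out, the last holds). Time passes only in rows, so rows that repeat a pose let the fingers close, or fill a call up. It gives the time, the measured TCP pose, the force and the opening at its end, in the units of the state.
- get_obs(): the state, without advancing time (a new reading comes with each control period).
- eyes.read_camera(name): name is "scene" or "top"; returns a dict with "frame" (480x640x3 uint8, red, green, blue), "range_z" (480x640 float32, m along the optical axis (not along the pixel's ray), 0 where there is no reading), "intrinsics" (3x3 intrinsics, pixels), "origin" and "rotation" of the camera in the world. Camera axes: x right, y down, z forward; pixel columns grow to the right and rows downward; lengths in m; the calibration is good to about 2 mm. A picture is of the moment at which its call begins.
- manip.finish_job(): hands the job in, once; it reports no verdict.
The state is a dict: "time_s": time; "qpos": joint angles; "joint_velocities": joint speeds; "tau": joint torques, N m; "tcp_pos": TCP position; "eef_rot": TCP orientation; "contact_force": force on the tool from outside, world axes, zero at the start; "ft_torque": the same for the moment, N m; "gripper_width": opening from 0.0 (shut) to 1.0 (fully open).
Only numpy, scipy, OpenCV 4.12 (cv2) and the standard library are available. Lean on these libraries where they do the work, as an engineer would, in place of code of your own. Each camera call takes 0.05 s, during which the arm holds its last target. There are 200 camera calls.

## Working session

There is one attempt and no reset: what is moved stays moved. The work goes in short steps, Python scripts to look and compute and a shell command to move; the robot and the scene stay as the last step left them, time stands still between calls to the robot, and variables do not carry over. Pictures are saved under pics/ and viewed, about 8 in all and at most 12, crops included, and the job is handed in when it is done.

```bash
mkdir -p pics; ls
python3 - <<'E'
from bench import get_obs, eyes, manip
import cv2,numpy as np
for n in("top","scene"):
    c=eyes.read_camera(n); cv2.imwrite(f"pics/{n}0.png",c["frame"][:,:,::-1])
    np.savez(f"{n}0.npz",**c); print(n,c["intrinsics"],c["origin"],c["rotation"])
print(get_obs())
E
```

```text
pics
top [[536.29784405   0.         320.69137165]
 [  0.         536.29784405 245.52533787]
 [  0.           0.           1.        ]] [0.27459291 0.0133291  1.28156399] [-2.11569477  2.13525553 -0.21556438]
scene [[561.55780836   0.         315.82241498]
 [  0.         561.55780836 242.78734565]
 [  0.           0.           1.        ]] [ 1.12046386 -0.50945338  1.05968069] [-2.29001304 -1.05262253  0.37736423]
{'time_s': 0.1, 'qpos': array([ 1.10698847e+00,  2.76548625e-01,  1.50597685e+00, -4.64395680e-05,
        1.36073330e+00, -1.20979643e-01]), 'joint_velocities': array([-0.00037703, -0.00131622, -0.00209341, -0.00029942,  0.00142054,
        0.00211786]), 'tau': array([ 2.23240138e-03, -4.05454159e+01, -2.37779850e+01,  7.03420350e-02,
        2.99593282e-02, -4.49878019e-05]), 'tcp_pos': array([0.19306825, 0.54107563, 0.20469347]), 'eef_rot': array([-5.35790281e-01, -3.09512240e+00,  2.52627262e-03]), 'contact_force': array([-0.17949628,  0.29747587, -0.35801732]), 'ft_torque': array([-0.06206872,  0.00194345,  0.01471222]), 'gripper_width': 0.9974242415839207}
```

View pics/top0.png

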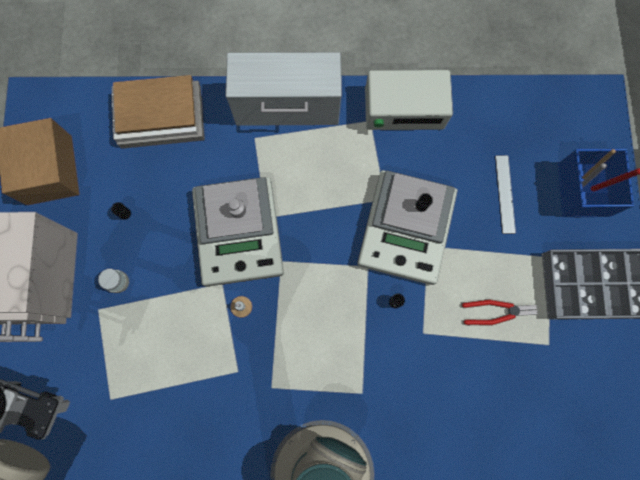

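View pics/scene0.png

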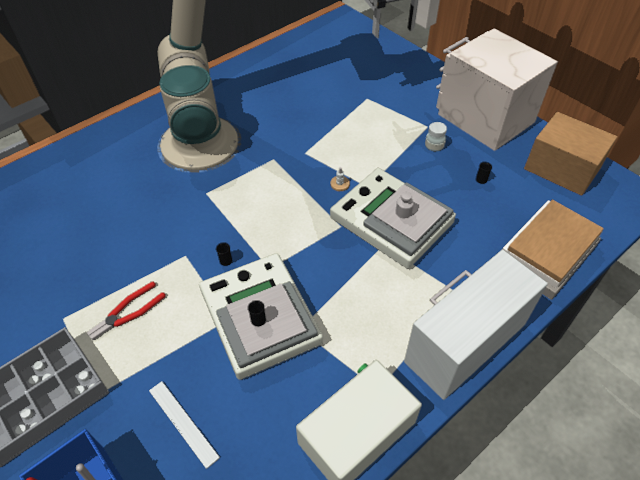

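The top view shows the canister balance on the right: square key near (376,255), round key (401,261) and bar key (424,267). The scene view agrees. The bench canister at (397,300) stands in front of the round key. Next I'll measure the keys in both views.

```bash
cat > h.py <<'E'
import numpy as np,cv2
from scipy.spatial.transform import Rotation as R
def load(n): return dict(np.load(n+".npz"))
def ray(c,u,z):
    d=R.from_rotvec(c["rotation"]).as_matrix()@np.linalg.inv(c["intrinsics"])@[u[0],u[1],1]
    return c["origin"]+d*(z-c["origin"][2])/d[2]
def blobs(c,box,thr=45,amin=15):
    x0,y0,x1,y1=box; g=c["frame"][y0:y1,x0:x1].max(2)
    n,l,s,ce=cv2.connectedComponentsWithStats((g<thr).astype(np.uint8))
    return [(s[i,4],s[i,2],s[i,3],ce[i]+[x0,y0]) for i in range(1,n) if s[i,4]>=amin]
E
python3 - <<'E'
from h import *
for n,b in(("top",(360,240,445,310)),("scene",(200,235,290,335))):
    c=load(n+"0")
    for a,w,h,ce in blobs(c,b): print(n,a,w,h,ce.round(1),ray(c,ce,.052).round(4), "z0",ray(c,ce,.05).round(3), "range",c["range_z"][int(ce[1]),int(ce[0])])
E
```

```text
top 60 9 9 [400.2 260.1] [ 0.4771 -0.1854  0.052 ] z0 [ 0.477 -0.186  0.05 ] range 1.2404301
top 59 14 7 [424.1 266.3] [ 0.4621 -0.2406  0.052 ] z0 [ 0.462 -0.241  0.05 ] range 1.2468966
top 156 15 14 [396.1 300.6] [ 0.3831 -0.1725  0.052 ] z0 [ 0.383 -0.173  0.05 ] range 1.2792791
scene 261 15 23 [224.1 253.8] [ 0.4038 -0.1869  0.052 ] z0 [ 0.402 -0.186  0.05 ] range 1.2665269
scene 26 6 7 [267.8 266. ] [ 0.4948 -0.1328  0.052 ] z0 [ 0.494 -0.132  0.05 ] range 1.2379106
scene 88 11 10 [243.3 275.5] [ 0.48   -0.1889  0.052 ] z0 [ 0.479 -0.188  0.05 ] range 1.2210661
scene 102 17 11 [218.2 285.1] [ 0.4649 -0.2446  0.052 ] z0 [ 0.464 -0.244  0.05 ] range 1.2083206
scene 23 6 7 [271.8 282.2] [ 0.5347 -0.1526  0.052 ] z0 [ 0.534 -0.152  0.05 ] range 1.2186844
scene 24 6 7 [228.6 299.4] [ 0.5095 -0.2484  0.052 ] z0 [ 0.508 -0.248  0.05 ] range 1.1974146
scene 330 17 25 [256.9 312.9] [ 0.5752 -0.2227  0.052 ] z0 [ 0.574 -0.222  0.05 ] range 1.1336148
```

```bash
cat >> h.py <<'E'
def plan(goal,yaw):
    from bench import get_obs
    o=get_obs(); M=R.from_rotvec(o["eef_rot"]).as_matrix(); 
    d=M.T@(np.array(goal)-o["tcp_pos"])
    yt=np.array([-np.sin(yaw),np.cos(yaw),0]); v=M.T@yt
    a=np.degrees(np.arctan2(-v[0],v[1])); a=(a+90)%180-90
    print("t",o["time_s"],"tcp",o["tcp_pos"].round(4),"shift cm",(d*100).round(2),"turn",a.round(1),"z",M[:,2].round(3),"F",o["contact_force"].round(2),"g",round(o["gripper_width"],3),"q6",o["qpos"][5].round(2))
E
python3 -c "
from h import *; plan([.4785,-.187,.15],-.264)"
```

```text
t 0.1 tcp [0.1931 0.5411 0.2047] shift cm [-51.36 -58.97   5.56] turn -4.5 z [-0.001 -0.002 -1.   ] F [-0.18  0.3  -0.36] g 0.997 q6 -0.12
```

```bash
python3 -m pendant '[[[-3,-3.5,0],-1,0],[[-6,-7,0],-2,0],[[-9,-10.5,0],-3,0],[[-12,-14,0],-4,0],[[-15,-17.5,0],-4.5,0]]' 10
python3 -m pendant '[[[-3,-3.5,0],0,0],[[-6,-7,0],0,0],[[-9,-10.5,0],0,0],[[-12,-14,0],0,0],[[-15,-17.5,0],0,0]]'
python3 -c "
from h import *; plan([.4785,-.187,.12],-.264)"
```

```text
time_s: 0.6
tcp_pos: [0.2758, 0.3245, 0.2051]
eef_rot: [-0.412, -3.114, 0.001]
contact_force: [1.6, 0.0, 1.2]
gripper_width: 0.61
time_s: 1.1
tcp_pos: [0.375, 0.1165, 0.2054]
eef_rot: [0.414, 3.114, 0.001]
contact_force: [0.5, 0.7, -0.1]
gripper_width: 0.188
t 1.1 tcp [0.375  0.1165 0.2054] shift cm [-17.92 -26.6    8.53] turn -0.0 z [ 0.  0. -1.] F [ 0.52  0.7  -0.1 ] g 0.188 q6 -1.18
```

```bash
python3 -m pendant '[[[-2.5,-4,0],0,0],[[-5,-8,0],0,0],[[-7.5,-12,0],0,0],[[-10,-16,0],0,0],[[-12,-19,0],0,0]]'
python3 -m pendant '[[[-3,-4,0],0,0],[[-5,-7,0],0,0],[[-5,-7,2],0,0],[[-5,-7,4],0,0],[[-5,-7,6],0,0]]'
python3 -m pendant '[[[0,0,0],0,0],[[0,0,0],0,0],[[0,0,0],0,0],[[0,0,0],0,0],[[0,0,0],0,0]]'
python3 - <<'E'
from h import *; plan([.4785,-.187,.08],-.264)
from bench import eyes
o=[]
for n,b in(("top",(330,190,490,310)),("scene",(160,170,320,290))):
    c=eyes.read_camera(n);np.savez(n+"1.npz",**c); x0,y0,x1,y1=b
    o.append(cv2.resize(c["frame"][y0:y1,x0:x1,::-1],None,fx=5,fy=5,interpolation=cv2.INTER_CUBIC)[:, :400*2])
cv2.imwrite("pics/top1.png",o[0]);cv2.imwrite("pics/scene1.png",o[1])
E
```

```text
time_s: 1.6
tcp_pos: [0.4412, -0.0992, 0.2052]
eef_rot: [-0.417, -3.114, 0.0]
contact_force: [0.5, 1.3, -0.1]
gripper_width: 0.007
time_s: 2.1
tcp_pos: [0.4708, -0.1775, 0.1443]
eef_rot: [-0.415, -3.113, -0.001]
contact_force: [0.0, 0.3, 0.5]
gripper_width: 0.003
time_s: 2.6
tcp_pos: [0.4715, -0.1773, 0.1463]
eef_rot: [0.413, 3.113, -0.001]
contact_force: [-0.4, -0.3, -0.2]
gripper_width: 0.004
t 2.6 tcp [ 0.4715 -0.1773  0.1463] shift cm [-0.91 -0.75  6.63] turn -0.0 z [ 0.002 -0.001 -1.   ] F [-0.42 -0.31 -0.18] g 0.004 q6 -1.8
```

View pics/scene1.png

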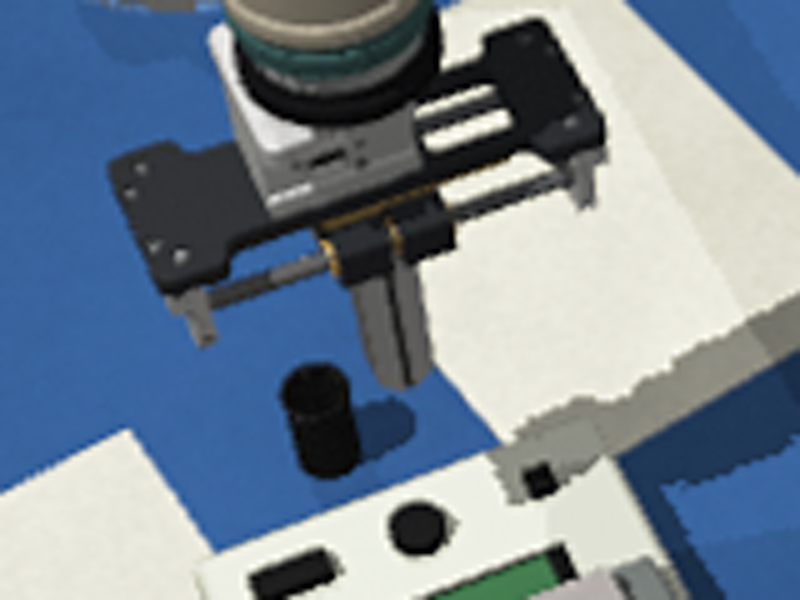

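The scene crop shows the shut fingertips at about (405,380), with the round key at (418,528) and the bar at (293,575). The jaws run parallel to the row of keys. I'll go down to just above the round key.

```bash
python3 -m pendant '[[[-0.5,-0.4,0.5],0,0],[[-0.9,-0.75,2],0,0],[[-0.9,-0.75,4],0,0],[[-0.9,-0.75,6],0,0],[[-0.9,-0.75,7.3],0,0]]'
python3 -m pendant '[[[0,0,0],0,0],[[0,0,0],0,0],[[0,0,0],0,0],[[0,0,0],0,0],[[0,0,0],0,0]]'
python3 - <<'E'
from h import *; plan([.4785,-.187,.054],-.264)
from bench import eyes
c=eyes.read_camera("scene");np.savez("scene2.npz",**c)
cv2.imwrite("pics/scene2.png",cv2.resize(c["frame"][220:310,190:300,::-1],None,fx=6,fy=6,interpolation=cv2.INTER_CUBIC))
E
```

```text
time_s: 3.2
tcp_pos: [0.4773, -0.1868, 0.0708]
eef_rot: [-0.414, -3.113, -0.001]
contact_force: [0.1, -0.1, 0.7]
gripper_width: 0.01
time_s: 3.7
tcp_pos: [0.4782, -0.187, 0.0731]
eef_rot: [0.414, 3.113, -0.001]
contact_force: [-0.0, -0.6, 0.1]
gripper_width: 0.009
t 3.7 tcp [ 0.4782 -0.187   0.0731] shift cm [-0.03  0.01  1.91] turn -0.0 z [ 0.001 -0.001 -1.   ] F [-0.04 -0.64  0.12] g 0.009 q6 -1.81
```

View pics/scene2.png

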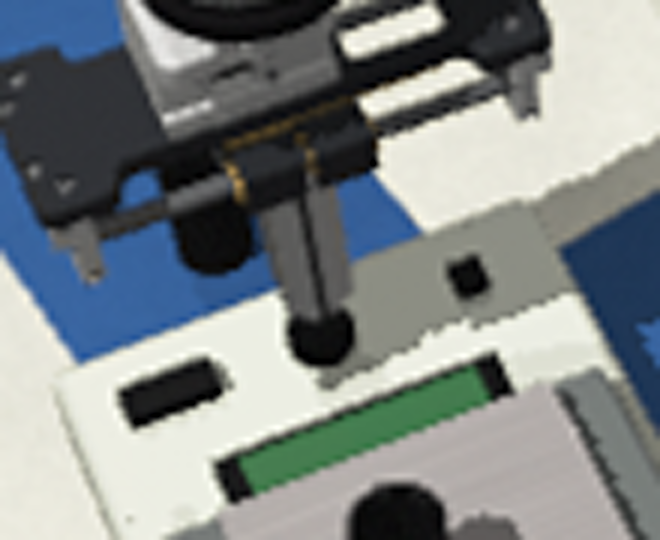

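The tips sit centred over the round key at (320,335). Now a slow press.

```bash
python3 -m pendant '[[[0,0,0.5],0,0],[[0,0,1.0],0,0],[[0,0,1.4],0,0],[[0,0,1.6],0,0],[[0,0,1.7],0,0]]'
python3 -m pendant '[[[0,0,0.1],0,0],[[0,0,0.2],0,0],[[0,0,0.3],0,0],[[0,0,0.4],0,0],[[0,0,0.4],0,0]]'
python3 -m pendant '[[[0,0,0],0,0],[[0,0,0],0,0],[[0,0,0],0,0],[[0,0,0],0,0],[[0,0,0],0,0]]'
```

```text
time_s: 4.25
tcp_pos: [0.4775, -0.1866, 0.055]
eef_rot: [-0.414, -3.114, -0.001]
contact_force: [0.4, -0.2, 0.6]
gripper_width: 0.004
time_s: 4.75
tcp_pos: [0.4778, -0.1867, 0.0516]
eef_rot: [0.414, 3.114, 0.0]
contact_force: [-0.9, 0.4, 2.4]
gripper_width: 0.003
time_s: 5.25
tcp_pos: [0.4778, -0.1867, 0.0515]
eef_rot: [0.414, 3.114, 0.0]
contact_force: [-0.1, -0.3, 3.3]
gripper_width: 0.005
```

```bash
python3 -m pendant '[[[0,0,0.1],0,0],[[0,0,0.2],0,0],[[0,0,0.25],0,0],[[0,0,0.25],0,0],[[0,0,0.25],0,0]]'
python3 -m pendant '[[[0,0,0],0,0],[[0,0,0],0,0],[[0,0,0],0,0],[[0,0,0],0,0],[[0,0,0],0,0]]'
```

```text
time_s: 5.75
tcp_pos: [0.4778, -0.1867, 0.049]
eef_rot: [0.414, 3.114, 0.0]
contact_force: [-0.7, 0.9, 4.2]
gripper_width: 0.007
time_s: 6.25
tcp_pos: [0.4778, -0.1868, 0.049]
eef_rot: [0.414, 3.114, 0.0]
contact_force: [-0.0, 0.9, 4.1]
gripper_width: 0.003
```

```bash
python3 -m pendant '[[[0,0,0.05],0,0],[[0,0,0.05],0,0],[[0,0,0.05],0,0],[[0,0,0.05],0,0],[[0,0,0.05],0,0]]'
python3 -m pendant '[[[0,0,-0.3],0,0],[[0,0,-0.8],0,0],[[0,0,-1.5],0,0],[[0,0,-2.5],0,0],[[0,0,-2.5],0,0]]'
python3 -m pendant '[[[0,0,0],0,0],[[0,0,0],0,0],[[0,0,0],0,0],[[0,0,0],0,0],[[0,0,0],0,0]]'
python3 -c "
from h import *; plan([.463,-.242,.073],-.264)"
```

```text
time_s: 6.75
tcp_pos: [0.4778, -0.1867, 0.0484]
eef_rot: [0.414, 3.114, 0.0]
contact_force: [0.1, 0.6, 5.1]
gripper_width: 0.005
time_s: 7.25
tcp_pos: [0.4787, -0.1873, 0.0749]
eef_rot: [0.414, 3.112, -0.002]
contact_force: [0.7, -0.6, -0.4]
gripper_width: 0.005
time_s: 7.75
tcp_pos: [0.4776, -0.1867, 0.0732]
eef_rot: [-0.414, -3.114, -0.0]
contact_force: [-0.2, 0.5, -1.1]
gripper_width: 0.006
t 7.75 tcp [ 0.4776 -0.1867  0.0732] shift cm [-0.03 -5.72  0.02] turn -0.0 z [-0.  0. -1.] F [-0.19  0.47 -1.1 ] g 0.006 q6 -1.81
```

The power key went down about 5.5 mm with 5 N on it and was released. Next is the tare key, with a check of the alignment first.

```bash
python3 -m pendant '[[[0,-1.5,-0.5],0,0],[[0,-3,-0.5],0,0],[[0,-4.5,-0.3],0,0],[[0,-5.7,0],0,0],[[0,-5.7,0],0,0]]'
python3 -m pendant '[[[0,0,0],0,0],[[0,0,0],0,0],[[0,0,0],0,0],[[0,0,0],0,0],[[0,0,0],0,0]]'
python3 - <<'E'
from h import *; plan([.463,-.242,.054],-.264)
from bench import eyes
c=eyes.read_camera("scene")
cv2.imwrite("pics/scene3.png",cv2.resize(c["frame"][220:310,190:300,::-1],None,fx=6,fy=6,interpolation=cv2.INTER_CUBIC))
E
```

```text
time_s: 8.25
tcp_pos: [0.4621, -0.2437, 0.0729]
eef_rot: [-0.418, -3.113, -0.0]
contact_force: [0.5, 0.4, -0.0]
gripper_width: 0.003
time_s: 8.75
tcp_pos: [0.463, -0.2414, 0.0735]
eef_rot: [0.413, 3.114, 0.0]
contact_force: [0.1, 0.6, 0.7]
gripper_width: 0.006
t 8.75 tcp [ 0.463  -0.2414  0.0735] shift cm [-0.02 -0.06  1.95] turn 0.0 z [ 0.  0. -1.] F [0.1  0.62 0.68] g 0.006 q6 -1.92
```

View pics/scene3.png

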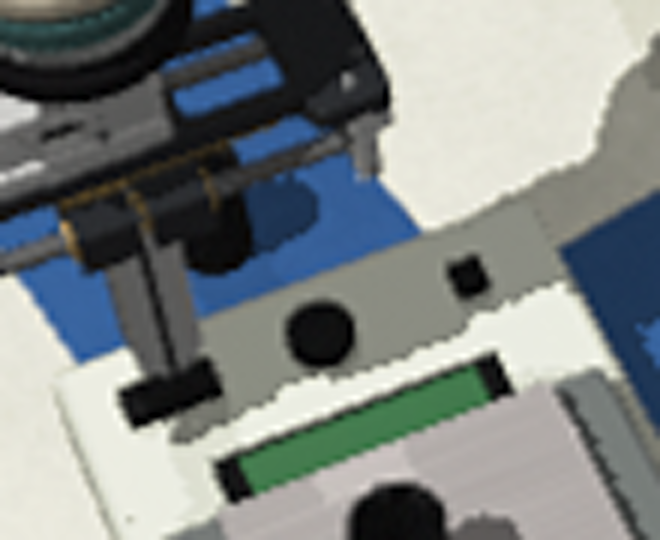

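The tips are centred over the bar at (170,385), and the power key is up. I'll press and hold, matching the power key's final depth.

```bash
python3 -m pendant '[[[0,0,0.5],0,0],[[0,0,1.0],0,0],[[0,0,1.4],0,0],[[0,0,1.6],0,0],[[0,0,1.7],0,0]]'
python3 -m pendant '[[[0,0,0.1],0,0],[[0,0,0.2],0,0],[[0,0,0.3],0,0],[[0,0,0.4],0,0],[[0,0,0.4],0,0]]'
python3 -m pendant '[[[0,0,0.1],0,0],[[0,0,0.2],0,0],[[0,0,0.3],0,0],[[0,0,0.3],0,0],[[0,0,0.3],0,0]]'
```

```text
time_s: 9.3
tcp_pos: [0.4626, -0.2416, 0.056]
eef_rot: [-0.414, -3.113, -0.001]
contact_force: [-0.8, -0.7, 0.0]
gripper_width: 0.008
time_s: 9.8
tcp_pos: [0.463, -0.2418, 0.0526]
eef_rot: [0.414, 3.114, -0.0]
contact_force: [-0.5, 0.1, 2.3]
gripper_width: 0.004
time_s: 10.3
tcp_pos: [0.463, -0.2418, 0.0496]
eef_rot: [0.414, 3.114, -0.0]
contact_force: [-0.5, -0.5, 4.0]
gripper_width: -0.0
```

```bash
python3 -m pendant '[[[0,0,0.1],0,0],[[0,0,0.1],0,0],[[0,0,0.1],0,0],[[0,0,0.1],0,0],[[0,0,0.1],0,0]]'
for i in 1 2 3; do python3 -m pendant '[[[0,0,0],0,0],[[0,0,0],0,0],[[0,0,0],0,0],[[0,0,0],0,0],[[0,0,0],0,0]]'; done
```

```text
time_s: 10.8
tcp_pos: [0.4629, -0.2418, 0.0485]
eef_rot: [0.414, 3.114, -0.0]
contact_force: [-0.9, -0.7, 3.9]
gripper_width: 0.006
time_s: 11.3
tcp_pos: [0.4629, -0.2418, 0.0485]
eef_rot: [0.414, 3.114, -0.0]
contact_force: [0.0, -0.2, 4.7]
gripper_width: 0.004
time_s: 11.8
tcp_pos: [0.463, -0.2418, 0.0485]
eef_rot: [0.414, 3.114, -0.0]
contact_force: [-0.5, -0.4, 4.6]
gripper_width: 0.007
time_s: 12.3
tcp_pos: [0.463, -0.2418, 0.0485]
eef_rot: [0.414, 3.114, -0.0]
contact_force: [-0.1, -0.3, 4.6]
gripper_width: 0.003
```

```bash
python3 -m pendant '[[[0,0,0],0,0],[[0,0,0],0,0],[[0,0,0],0,0],[[0,0,-0.3],0,0],[[0,0,-0.8],0,0]]'
python3 -m pendant '[[[0,0,-1],0,0],[[0,0,-2.5],0,0],[[0,0,-5],0,0],[[0,0,-8],0,0],[[0,0,-10],0,0]]'
python3 -m pendant '[[[1,0,0],0,0],[[3,0,0],0,0],[[6,0,0],0,0],[[9,0,0],0,0],[[10,0,0],0,0]]'
python3 -m pendant '[[[0,0,0],0,0],[[0,0,0],0,0],[[0,0,0],0,0],[[0,0,0],0,0],[[0,0,0],0,0]]'
python3 - <<'E'
from h import *
from bench import eyes
c0=load("top0");c=eyes.read_camera("top");s=eyes.read_camera("scene")
cv2.imwrite("pics/end.png",s["frame"][:,:,::-1])
for k,x,b in(("0",load("scene0"),(200,235,290,335)),("1",s,(200,235,290,335))):
    print(k,[(int(q[0]),q[3].round(1).tolist()) for q in blobs(x,b,45,20)])
E
```

```text
time_s: 12.8
tcp_pos: [0.4624, -0.2414, 0.0562]
eef_rot: [-0.414, -3.113, -0.001]
contact_force: [0.2, 0.2, 0.2]
gripper_width: 0.007
time_s: 13.3
tcp_pos: [0.4627, -0.2415, 0.1584]
eef_rot: [0.414, 3.114, 0.0]
contact_force: [1.5, -0.3, -0.5]
gripper_width: 0.003
time_s: 13.8
tcp_pos: [0.3621, -0.213, 0.155]
eef_rot: [-0.414, -3.109, -0.005]
contact_force: [-0.0, -0.9, 0.5]
gripper_width: 0.004
time_s: 14.3
tcp_pos: [0.367, -0.2159, 0.1563]
eef_rot: [-0.413, -3.114, -0.0]
contact_force: [-0.2, -1.2, -0.3]
gripper_width: 0.003
0 [(261, [224.1, 253.8]), (26, [267.8, 266.0]), (88, [243.3, 275.5]), (102, [218.2, 285.1]), (23, [271.8, 282.2]), (24, [228.6, 299.4]), (330, [256.9, 312.9])]
1 [(260, [224.1, 253.8]), (27, [268.0, 266.0]), (88, [243.3, 275.5]), (102, [218.2, 285.1]), (23, [271.8, 282.2]), (25, [228.6, 299.6]), (331, [257.0, 312.9])]
```

View pics/end.png

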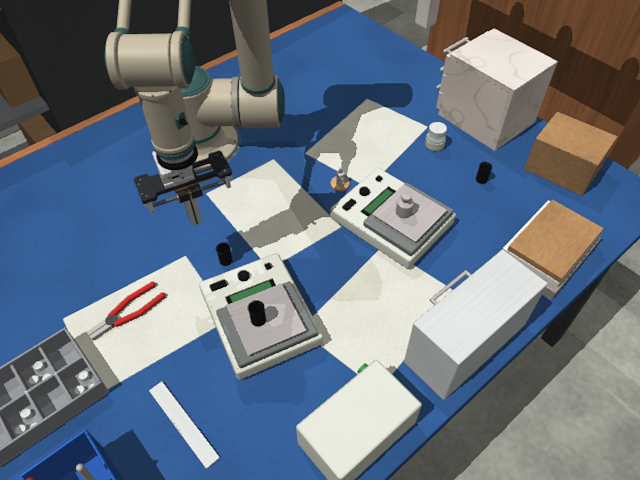

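The final view shows everything where it was, the keys and canisters within 0.2 px, and the arm clear. I'm handing in.

```bash
python3 -c "
from bench import manip; print(manip.finish_job())"
```

```text
the job is handed in; nothing more can be done
None
```

I tared the balance with the film canister and handed the job in at about 14.4 s. The hand-in reports no verdict.

- **Power key:** I pressed the round key about 5.5 mm down, with about 5 N on it at the deepest point, then let it come up.
- **Tare key:** I pressed the long key about 5.5 mm down at about 4.6 N and held it for roughly two seconds. I then let go and drew the arm clear.

In the last camera check, both canisters and all three keys of that balance were within 0.2 px of their starting image positions. By eye, the second balance and everything else on the bench looked unmoved, and the robot was touching nothing. The key depths are inferred from the fingertip height and force, as the key joints cannot be read directly. No check failed or disagreed.

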